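# Run the billiard-ball polisher: set the dial, hold the dead-man paddle

### The job

Run the ball polisher: turn its dial clockwise until the white pointer stands on the green mark, then push the orange dead-man paddle about half way down (25 mm of its 50 mm of travel, where it lies level) with the fingers and finish while still holding it there. Never push the paddle past three quarters of its travel, because that trips the emergency stop. Leave the dial on its mark, and leave the polish bottle, the chalk cube and the brush where they are.

Things in the scene. Friction and masses are not known exactly. Their poses are not given: they have to be found in the camera images.
- polisher: Fixed ball polisher: black flat case 250 x 400 mm (x, y), its top 75 mm above the table. Origin at the centre of its underside. At its +y side a turntable with six coloured balls (tops 140 mm above the table, none nearer than 105 mm to the dial's axis; the turntable disc, 87 mm above the table, comes to 75 mm from it); at its -y side, 115 mm from the origin, the dial.
- dial (a joint): Angle of the dial, 0 to 4.7 rad; grows as the dial turns clockwise seen from above. Light friction (0.05 N m), stays where it is left.
- dial_grip (a point): On the dial's upright axis, 109 mm above the table, the height to grip. The dial is a black bar 50 mm long (its x axis), 14 mm wide (its y axis) and standing to 121 mm above the table, on a 52 mm disc whose top is 89 mm above the table. The white pointer points along -x of this frame, which turns with the dial.
- dial_pointer (a point): Tip of the dial's white pointer, 37 mm from the dial's axis; it turns with the dial.
- green_mark (a point): The place of the pointer tip when the dial is set: on the green mark (a strip 7 mm wide and 20 mm long, lying radially on the scale around the dial), 37 mm from the dial's axis. The mark is fixed; seen clockwise from above it lies 0.8 to 2.8 rad past the pointer at the start.
- paddle (a joint): Angle of the dead-man paddle, 0 (at rest, up) to 0.40 rad (bottom), grows as it is pressed down. 0.20 is half way: the paddle is level. A spring returns it; pressing at the pad takes about 3 N at first, 5.5 N half way, 8 N at the bottom.
- paddle_pad (a point): Centre of the top face of the orange pad, 56 mm along the arm, 64 mm wide and 14 mm thick, at the end of the paddle: 107 mm above the table at rest, 82 mm half way, 57 mm at the bottom. A thin grey gauge post with a green band (half way) and a red band below stands beside it at its +y side, 43 mm from the middle, 110 mm above the table.
- paddle_hinge (a point): On the paddle's level hinge axis, 75 mm above the table. The pad's middle lies 125 mm from it; at rest the arm rises 0.2 rad from the hinge to the pad.
- paddle_base: Fixed grey base of the paddle, 200 x 90 mm (x, y), 30 mm high, with the hinge at its +x end and the pad towards -x. Origin on its underside, 50 mm from the hinge.
- polish: Bystander: white polish bottle with a blue label and red cap, 54 mm across, 140 mm tall, standing loose beyond the polisher. Origin at the centre of its underside.
- chalk: Bystander: blue chalk cube, 23 mm, loose beside the paddle base. Origin at the centre of its underside.
- brush: Bystander: small hand brush, 130 mm long, lying loose in front of the ball tray.
- ball_tray: Fixed wooden tray 90 x 140 mm with two balls, tops 73 mm above the table; it lies on the other side of the polisher from the paddle. Origin at the centre of its underside.

How it is judged:
On the way, in this order (a step that is already met when the one before it is completed fails the run):
1. the dial's pointer is on the green mark, the paddle still up (horizontal distance between dial_pointer and green_mark below 0.004 m and value of joint paddle below 0.05 rad), for 0.3 s.
2. the fingers hold the paddle about half way down (value of joint paddle between 0.13 and 0.27 rad and contact force between the fingers and paddle_base above 2 N), for 0.5 s.
At the end, for the whole second after the job is handed in: The paddle is held by the fingers (more than 2 N), still, 0.13 to 0.27 rad down (half way within 9 mm at the pad), and the dial's pointer tip is within 4 mm of the green mark's centre line (all of step 2 and velocity of joint paddle between -0.05 and 0.05 rad/s and horizontal distance between dial_pointer and green_mark below 0.004 m); the arm keeps its last pose, push and grip.
It fails at once if the paddle is pushed past three quarters of its travel (0.32 rad): emergency stop (value of joint paddle above 0.32 rad).
It fails at once if the polish bottle is shifted 20 mm or tipped (distance of polish from where it was at the start of the episode above 0.02 m or angle between polish's own z axis and vertical above 0.3 rad).
It fails at once if the chalk cube is shifted 20 mm (distance of chalk from where it was at the start of the episode above 0.02 m).
It fails at once if the brush is shifted 20 mm (distance of brush from where it was at the start of the episode above 0.02 m).
It also fails if it takes over 64 s, if anything falls off the work surface, if the arm or the gripper's body presses on something with over 40 N, if the wrist force passes 120 N, or if a joint passes its speed limit or range.

### The arm

A 6-joint arm with a two-finger parallel gripper is mounted at the origin on the work surface. World frame = base frame: x ahead of the robot, y to its left, z up, the work surface at z = 0. Lengths are in m, angles in rad, forces in N, time in s.
With the tool pointing down it reaches from about 0.35 to 0.975 m from the base axis. Payload 4.9 kg.
Tool frame: the origin (TCP) lies on the centre line of the jaws, within the pads' length; the fingertips stand manip.tip_reach ahead of it and the grasp point (between the pads) is the TCP (manip.tip_reach is the distance from the TCP to the fingertips, in m); z points along the fingers, y is the line along which they close (so a half turn about z gives the same grasp; the last joint's range is limited). The gripper opens to 85 mm and grips with 20 to 120 N. Pads are 22 mm wide; open, the fingers measure 114 mm over their backs; the gripper's body (76 mm by 85 mm) begins 54 mm behind the grasp point. The pads swing forward as they close: fully open they stand 13 mm farther back than shut.
Start: joints at [1.229, 0.053, 1.613, -0, 1.476, -0.119], TCP at [0.138, 0.61, 0.25] pointing down, gripper open.
Joint ranges: [-3.01, 3.01], [-1.01, 2.22], [0.06, 2.58], [-1.02, 4.17], [0.09, 2.62], [-3.14, 3.14]. Speed limits (rad/s): [2.57, 2.57, 3.14, 3.14, 3.14, 3.14].

### API

Orientations are given as a unit quaternion [w, x, y, z].
In Python, from plant import manip gives the robot as it stands. The module is installed in compiled form; this text tells all that it offers.
- The arm moves only by the tool move_arm, never from a script. Its argument "rows" is a list of rows, each a list of 7 numbers: the shift along the tool's x, y, z in cm, then the turn, a rotation vector about the tool's x, y, z in degrees, then the opening, from -1 (shut) to 1 (fully open). In form: [[tx, ty, tz, ax, ay, az, jaw], ...]. A call has 1 to 20 rows; each row shifts and turns the commanded pose from where the row before left it, along the tool's axes as they then stand; what a row does not reach is not made up. A row lasts 1/12 s, in which the tool goes at most 41.7 mm and 7.16 degrees, less where a joint would pass 70% of its speed; a pose out of reach is approached as far as the arm can. A call is refused whole if a number of a shift passes 4.17 or a number of a turn 7.16, either way. A call with a gripper value outside its range is refused whole. The fingers move at their own pace and stop on an object; the grip force is fixed at half the most. Time passes only in rows, so rows that do not move let the fingers close. It gives the time, the measured TCP pose, the force, the opening and the grip force at its end, in the units of the state.
- manip.state(): the state, without advancing time (a new reading comes with each control period).
- manip.grab_frame(name): name is "side" or "top"; returns a dict with "img" (420x560x3 uint8, blue, green, red), "mtx" (3x3 intrinsics, pixels), "R" (3x3) and "t" (3): a world point X has camera coordinates R X + t. Camera axes: x right, y down, z forward; pixel columns grow to the right and rows downward; lengths in m; the calibration is good to about 2 mm. A picture is of the moment at which its call begins. There is no depth.
- manip.job_done(): hands the job in; it is judged then, once.
The state is a dict: "time": time; "joint_pos": joint angles; "joint_vel": joint speeds; "joint_efforts": joint torques, N m; "tool_pos": TCP position; "tool_rot": TCP orientation; "contact_force": force on the tool from outside, world axes, zero at the start; "ft_torque": the same for the moment, N m; "gripper_width": opening from 0.0 (shut) to 1.0 (fully open); "grasp_force": force on a finger pad.
Only numpy, scipy, OpenCV 4.12 (cv2) and the standard library are available. Lean on these libraries where they do the work, as an engineer would, in place of code of your own. Each camera call takes 0.05 s, during which the arm holds its last target. There are 200 camera calls.

## Working session

There is one attempt and no reset: what is moved stays moved. The work goes in short steps, Python scripts to look and compute and a tool call to move; the robot and the scene stay as the last step left them, time stands still between calls to the robot, and variables do not carry over. Pictures are saved under pics/ and viewed, at most 10 in all, crops included, and the job is handed in when it is done.

Besides the shell and the picture viewer there is one more tool, called after "Call:" as name(argument=value, ...), one argument or row to a line, values as JSON. move_arm: Moves the arm, as the interface text tells. Its arguments: {"type":"object","properties":{"rows":{"type":"array","items":{"type":"array","items":{"type":"number"}}}},"required":["rows"]}

```bash
mkdir -p pics; cat > h.py <<'E'
import numpy as np, cv2
from plant import manip
def pix(f,X):
    c=f["R"]@np.array(X,float)+np.ravel(f["t"]); p=f["mtx"]@c; return p[:2]/p[2]
def onz(f,uv,z):
    d=f["R"].T@np.linalg.inv(f["mtx"])@np.array([uv[0],uv[1],1.]); o=-f["R"].T@np.ravel(f["t"])
    return o+d*(z-o[2])/d[2]
E
python3 - <<'E'
from h import *
import pickle
s=manip.state(); print(s, manip.tip_reach)
for n in("top","side"):
    f=manip.grab_frame(n); pickle.dump(f,open(n+".pkl","wb")); cv2.imwrite(f"pics/{n}0.png",f["img"]); print(n,-f["R"].T@np.ravel(f["t"]),f["R"][2])
E
```

```text
{'time': 0.0, 'joint_pos': array([ 1.22899577e+00,  5.33632647e-02,  1.61428801e+00,  1.31633439e-05,
        1.47600701e+00, -1.18994819e-01]), 'joint_vel': array([-0.00058494,  0.00027843, -0.00107017, -0.00113702,  0.00022759,
       -0.00113254]), 'joint_efforts': array([ 8.49857752e-04, -3.93644035e+01, -3.70194519e+01,  4.43093541e-05,
        6.60609832e-03,  3.93789108e-06]), 'tool_pos': array([0.13790054, 0.60899912, 0.24906259]), 'tool_rot': array([-2.42236131e-04,  1.11173148e-01,  9.93800515e-01, -1.00402427e-03]), 'contact_force': array([ 0.35472997,  0.32665638, -0.49467559]), 'ft_torque': array([0.03452367, 0.01562694, 0.03471947]), 'grasp_force': 0.0, 'gripper_width': 0.9984909545492958} 0.019
top [0.48509532 0.00725244 1.11848078] [ 0.06022049  0.02823713 -0.99778563]
side [0.4215931  0.77472096 0.90883253] [ 0.12816594 -0.66572734 -0.73510584]
```

View pics/top0.png

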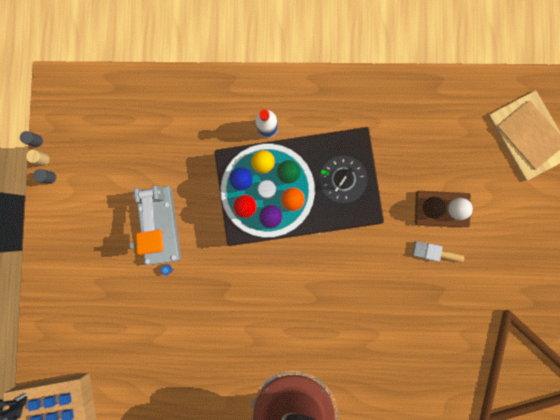

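View pics/side0.png

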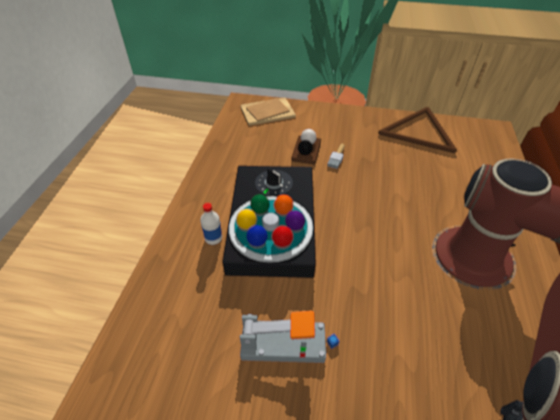

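Top view: the dial is near (344,179), the green mark near (324,173), the paddle pad near (149,242), its hinge near (150,190), and the chalk at (166,270). The arm is clear of all of them. I'll enlarge the dial and paddle areas.

```bash
python3 - <<'E'
from h import *
import pickle
f=pickle.load(open("top.pkl","rb")); g=pickle.load(open("side.pkl","rb"))
r=lambda i,x,y,w,h,s:cv2.resize(i[y:y+h,x:x+w],None,fx=s,fy=s,interpolation=cv2.INTER_CUBIC)
a=r(f["img"],314,150,60,60,10); cv2.imwrite("pics/dial.png",a)
cv2.imwrite("pics/pad.png",np.hstack([r(f["img"],120,175,70,105,5),r(g["img"],235,300,84,105,5)]))
E
```

```text
(no output)
```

View pics/dial.png

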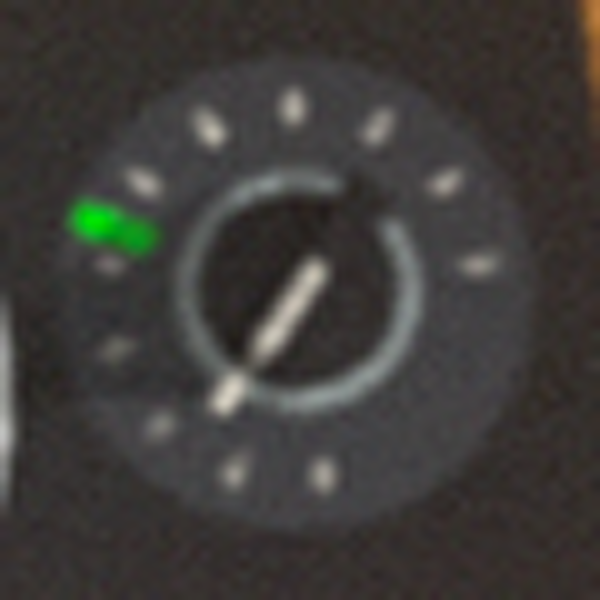

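View pics/pad.png

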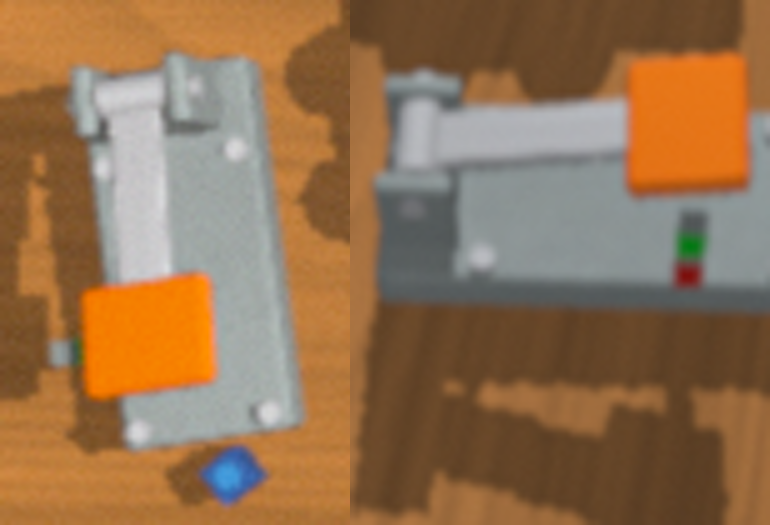

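The dial crop (10x, offset 314,150) shows the ring centre at (302,289), the pointer from (317,265) to (215,410), and the green mark from (75,217) to (155,240). In the pad crop (5x, offset 120,175) the pad corners are (82,290), (208,274), (216,380) and (88,397). The hinge barrel is at (130,92), the gauge top at (62,352) and the chalk at (233,475).

```bash
python3 - <<'E'
from h import *
import pickle
np.set_printoptions(precision=4,suppress=True)
f=pickle.load(open("top.pkl","rb")); g=pickle.load(open("side.pkl","rb"))
D=lambda u,v:(314+(u+.5)/10-.5,150+(v+.5)/10-.5)
P=lambda u,v:(120+(u+.5)/5-.5,175+(v+.5)/5-.5)
S=lambda u,v:(235+(u-350+.5)/5-.5,300+(v+.5)/5-.5)
c=onz(f,D(302,289),.089); print("c",c, "scale disc c",onz(f,D(302,291),.077))
for z in(.076,.08,.089): 
  for n,q in(("tip",(215,410)),("g0",(75,217)),("g1",(155,240)),("gc",(114,228))):
    d=onz(f,D(*q),z)-c; print(z,n,d,np.hypot(d[0],d[1]),np.degrees(np.arctan2(d[1],d[0])))
b=[onz(f,D(*q),.121)-c for q in((317,265),(262,352))]; print("line",b,np.degrees(np.arctan2(*(b[1]-b[0])[1::-1])))
pc=np.array([onz(f,P(*q),.107) for q in((82,290),(208,274),(216,380),(88,397))]); print(pc,pc.mean(0))
h=onz(f,P(133,92),.085);print("hinge",h, "gauge",onz(f,P(62,352),.11),"chalk",onz(f,P(233,475),.023))
ps=np.array([onz(g,S(*q),.107) for q in((628,62),(745,55),(748,182),(630,190))]);print("side pad",ps.mean(0))
# base corners
print("base",[onz(f,P(*q),.03) for q in((258,62),(300,424),(133,448))])
corn=[(370,128),(383,222),(227,245),(216,150)]
print("case",[onz(f,q,.075) for q in corn])
E
```

```text
c [ 0.6169 -0.1153  0.089 ] scale disc c [ 0.6179 -0.1167  0.077 ]
0.076 tip [-0.0292  0.02   -0.013 ] 0.0354135823036363 145.57195650553123
0.076 g0 [ 0.0192  0.0557 -0.013 ] 0.058877181174416274 70.9545140931579
0.076 g1 [ 0.0136  0.0355 -0.013 ] 0.03799293903344261 68.99175580466148
0.076 gc [ 0.0165  0.0458 -0.013 ] 0.04870366325531552 70.14808468430739
0.08 tip [-0.0296  0.0204 -0.009 ] 0.03596070932686511 145.40972369131518
0.08 g0 [ 0.0186  0.0559 -0.009 ] 0.05893396501706861 71.5683673586275
0.08 g1 [ 0.0131  0.0358 -0.009 ] 0.0381100685923332 69.95488018418737
0.08 gc [ 0.016   0.0461 -0.009 ] 0.048791322160118396 70.8940943730438
0.089 tip [-0.0305  0.0213  0.    ] 0.037192748851087594 145.06215961166637
0.089 g0 [0.0173 0.0565 0.    ] 0.05908637949035783 72.9447531517452
0.089 g1 [0.0118 0.0366 0.    ] 0.03841257151202474 72.09863584977118
0.089 gc [0.0147 0.0468 0.    ] 0.04901861198410403 72.5620199742969
line [array([0.0018, 0.0003, 0.032 ]), array([-0.0195,  0.0133,  0.032 ])] 148.44878327684478
[[0.4743 0.3943 0.107 ]
 [0.4832 0.3322 0.107 ]
 [0.4315 0.3265 0.107 ]
 [0.4221 0.3894 0.107 ]] [0.4528 0.3606 0.107 ]
hinge [0.5742 0.3805 0.085 ] gauge [0.4439 0.4019 0.11  ] chalk [0.3773 0.3422 0.023 ]
side pad [0.4526 0.3642 0.107 ]
base [array([0.5958, 0.334 , 0.03  ]), array([0.4052, 0.3055, 0.03  ]), array([0.3911, 0.3936, 0.03  ])]
case [array([ 0.7481, -0.1823,  0.075 ]), array([ 0.5105, -0.2154,  0.075 ]), array([0.4467, 0.1743, 0.075 ]), array([0.6876, 0.2084, 0.075 ])]
```

The measurements agree: dial axis ≈ (0.617, -0.116), pointer at 147°, mark at about 70.5°, so about 76° clockwise. The pad is at ≈ (0.453, 0.361). Next I move over the dial.

Call:
move_arm(
  rows=[
    [-2.6,-2.5,0,0,0,0,1],
    [-2.6,-2.5,0,0,0,0,1],
    [-2.6,-2.5,0,0,0,0,1],
    [-2.6,-2.5,0,0,0,0,1],
    [-2.6,-2.5,0,0,0,0,1],
    [-2.6,-2.5,0,0,0,0,1],
    [-2.6,-2.5,0,0,0,0,1],
    [-2.6,-2.5,0,0,0,0,1],
    [-2.6,-2.5,0,0,0,0,1],
    [-2.6,-2.5,0,0,0,0,1],
    [-2.6,-2.5,0,0,0,0,1],
    [-2.6,-2.5,0,0,0,0,1],
    [-2.6,-2.5,0,0,0,0,1],
    [-2.6,-2.5,0,0,0,0,1],
    [-2.6,-2.5,0,0,0,0,1],
    [-2.6,-2.5,0,0,0,0,1],
    [-2.6,-2.5,0,0,0,0,1],
    [-2.6,-2.5,0,0,0,0,1],
    [-2.6,-2.5,0,0,0,0,1],
    [-2.6,-2.5,0,0,0,0,1],
  ],
)

```text
time: 1.77
tool_pos: [0.5352, 0.0052, 0.2498]
tool_rot: [-0.0, 0.111, 0.994, 0.0]
contact_force: [0.8, 1.2, 0.5]
gripper_width: 1.0
grasp_force: 0.0
```

Call:
move_arm(
  rows=[
    [0,0,0,0,0,5,1],
    [0,0,0,0,0,5,1],
    [0,0,0,0,0,5,1],
    [0,0,0,0,0,5,1],
    [0,0,0,0,0,0,1],
    [0,0,0,0,0,0,1],
  ],
)

```text
time: 2.27
tool_pos: [0.5345, 0.007, 0.2498]
tool_rot: [-0.0, 0.281, 0.96, -0.0]
contact_force: [-0.4, -0.8, 0.4]
gripper_width: 1.0
grasp_force: 0.0
```

```bash
cat >> h.py <<'E'
from scipy.spatial.transform import Rotation as Ro
def to(x,y,z):
    s=manip.state(); M=Ro.from_quat(np.roll(s["tool_rot"],-1)).as_matrix()
    np.set_printoptions(precision=4,suppress=True)
    print("t",s["time"],"pos",s["tool_pos"],"q",s["joint_pos"],"F",s["contact_force"],"w",s["gripper_width"],"g",s["grasp_force"])
    print("yaw y",np.degrees(np.arctan2(M[1,1],M[0,1])),"zaxis",M[:,2],"go cm",100*M.T@(np.array([x,y,z])-s["tool_pos"]))
E
python3 -c "
from h import *
to(.617,-.116,.112)"
```

```text
t 2.2667 pos [0.5345 0.007  0.2498] q [-0.1262 -0.1641  1.822  -0.      1.4846 -1.1273] F [-0.3802 -0.7557  0.4235] w 1.000470735465412 g 0.0
yaw y 57.35974633078698 zaxis [-0.0009  0.0001 -1.    ] go cm [-13.5919  -5.9019  13.7714]
```

Call:
move_arm(
  rows=[
    [-2.72,-1.18,0,0,0,0,1],
    [-2.72,-1.18,0,0,0,0,1],
    [-2.72,-1.18,0,0,0,0,1],
    [-2.72,-1.18,0,0,0,0,1],
    [-2.71,-1.18,0,0,0,0,1],
    [0,0,2,0,0,0,1],
    [0,0,2,0,0,0,1],
    [0,0,2,0,0,0,1],
    [0,0,2,0,0,0,1],
    [0,0,2,0,0,0,1],
    [0,0,0,0,0,0,1],
    [0,0,0,0,0,0,1],
  ],
)

```text
time: 3.27
tool_pos: [0.6161, -0.1158, 0.1488]
tool_rot: [-0.002, 0.281, 0.96, 0.0]
contact_force: [0.6, -0.0, 0.4]
gripper_width: 1.001
grasp_force: 0.0
```

```bash
python3 -c "
from h import *
to(.617,-.116,.112)
f=manip.grab_frame('top'); cv2.imwrite('pics/d2.png',cv2.resize(f['img'][130:230,290:400],None,fx=6,fy=6,interpolation=cv2.INTER_CUBIC))"
```

```text
t 3.2667 pos [ 0.6161 -0.1158  0.1488] q [-0.3044  0.1395  1.6942 -0.      1.3112 -1.3047] F [ 0.5752 -0.0404  0.3853] w 1.0012391955875448 g 0.0
yaw y 57.3136598582244 zaxis [-0.0032  0.001  -1.    ] go cm [-0.0983  0.0311  3.6821]
```

View pics/d2.png

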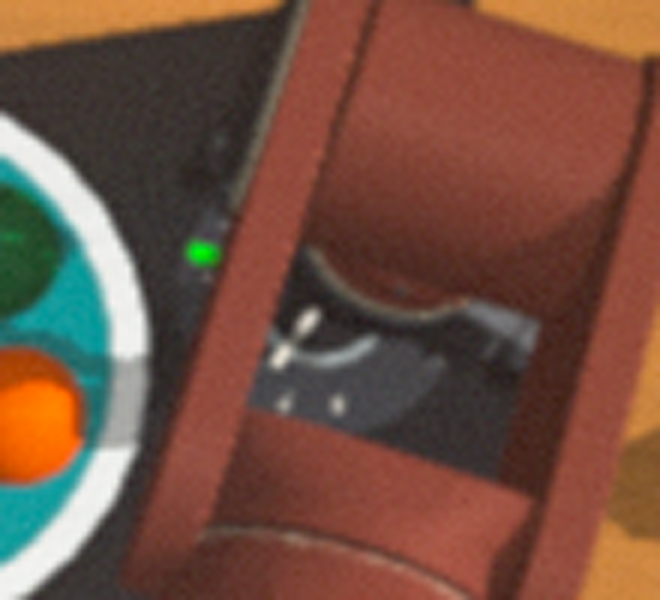

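The wrist hides most of the dial, but part of the pointer shows near (300,325) and the pose matches the plan. I'll descend and grip.

Call:
move_arm(
  rows=[
    [-0.1,0,1.2,0,0,0,1],
    [0,0,1.2,0,0,0,1],
    [0,0,1.2,0,0,0,1],
    [0,0,0,0,0,0,1],
    [0,0,0,0,0,0,0],
    [0,0,0,0,0,0,-0.5],
    [0,0,0,0,0,0,-1],
    [0,0,0,0,0,0,-1],
    [0,0,0,0,0,0,-1],
    [0,0,0,0,0,0,-1],
    [0,0,0,0,0,0,-1],
    [0,0,0,0,0,0,-1],
  ],
)

```text
time: 4.32
tool_pos: [0.6186, -0.1163, 0.1151]
tool_rot: [0.001, 0.282, 0.959, 0.001]
contact_force: [1.6, 2.5, 1.9]
gripper_width: 0.153
grasp_force: 60.3
```

```bash
python3 -c "
from h import *
to(.617,-.116,.112);print(manip.state()['ft_torque'])"
```

```text
t 4.3167 pos [ 0.6186 -0.1163  0.1151] q [-0.3044  0.1779  1.7116  0.0012  1.2505 -1.3038] F [1.6102 2.4709 1.9395] w 0.1531836848821945 g 60.28720021247864
yaw y 57.23881646514741 zaxis [ 0.0018  0.0007 -1.    ] go cm [ 0.1521 -0.0673  0.3141]
[ 0.5063 -0.1667 -0.0336]
```

Call:
move_arm(
  rows=[
    [0,0,0,0,0,5.1,-1],
    [0,0,0,0,0,5.1,-1],
    [0,0,0,0,0,5.1,-1],
    [0,0,0,0,0,5.1,-1],
    [0,0,0,0,0,5.1,-1],
    [0,0,0,0,0,5.1,-1],
    [0,0,0,0,0,5.1,-1],
    [0,0,0,0,0,5.1,-1],
    [0,0,0,0,0,5.1,-1],
    [0,0,0,0,0,5.1,-1],
    [0,0,0,0,0,5.1,-1],
    [0,0,0,0,0,5.1,-1],
    [0,0,0,0,0,5.1,-1],
    [0,0,0,0,0,5.1,-1],
    [0,0,0,0,0,5.1,-1],
    [0,0,0,0,0,0,-1],
    [0,0,0,0,0,0,-1],
    [0,0,0,0,0,0,-1],
  ],
)

```text
time: 5.82
tool_pos: [0.6167, -0.1168, 0.1151]
tool_rot: [-0.001, 0.815, 0.579, -0.002]
contact_force: [-5.5, 1.8, 7.6]
gripper_width: 0.147
grasp_force: 61.0
```

```bash
python3 -c "
from h import *
to(.617,-.116,.112);print(manip.state()['ft_torque'])
f=manip.grab_frame('top'); a=cv2.resize(f['img'][140:220,300:390],None,fx=6,fy=6,interpolation=cv2.INTER_CUBIC)
f=manip.grab_frame('side'); b=cv2.resize(f['img'][160:230,240:310],(480,480),interpolation=cv2.INTER_CUBIC)
a=cv2.resize(a,(300,267));cv2.imwrite('pics/d3.png',np.hstack([b,cv2.copyMakeBorder(a,0,213,0,0,0)]))"
```

```text
t 5.8167 pos [ 0.6167 -0.1168  0.1151] q [-0.3052  0.1772  1.7126 -0.0013  1.2554  0.0314] F [-5.4799  1.7768  7.5934] w 0.14726794551954026 g 60.96744418144226
yaw y -19.259623046432075 zaxis [-0.0038 -0.0001 -1.    ] go cm [ 0.0878 -0.0009  0.3087]
[ 0.3048  1.06   -0.003 ]
```

View pics/d3.png

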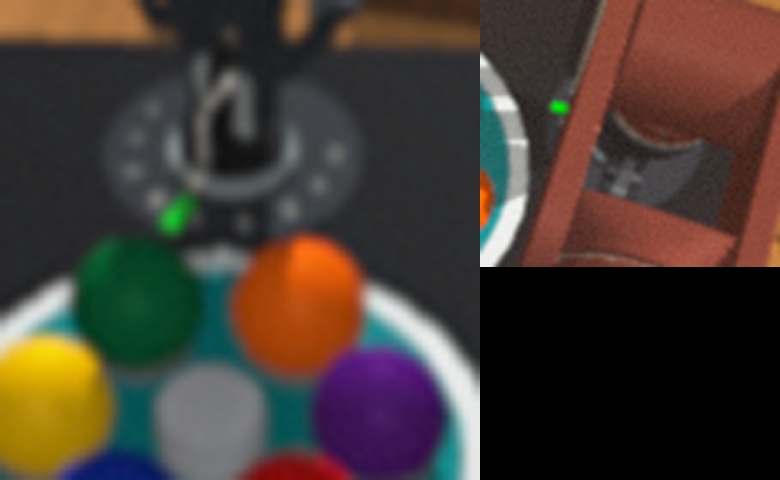

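The pointer runs up to the green mark. I'll release, lift and move aside to check.

Call:
move_arm(
  rows=[
    [0,0,0,0,0,0,-0.4],
    [0,0,0,0,0,0,0],
    [0,0,0,0,0,0,0.3],
    [0,0,0,0,0,0,0.3],
    [0,0,0,0,0,0,0.3],
    [0,0,0,0,0,0,0.3],
    [0,0,-1,0,0,0,0.3],
    [0,0,-2.5,0,0,0,0.3],
    [0,0,-3.5,0,0,0,0.3],
    [0,0,-3.5,0,0,0,0.3],
    [0,0,-3.5,0,0,0,0.3],
    [3.5,-2,0,0,0,0,-1],
    [3.5,-2,0,0,0,0,-1],
    [3.5,-2,0,0,0,0,-1],
    [3.5,-2,0,0,0,0,-1],
    [3.5,-2,0,0,0,0,-1],
    [3.5,-2,0,0,0,0,-1],
    [3.5,-2,0,0,0,0,-1],
    [3.5,-2,0,0,0,0,-1],
    [0,0,0,0,0,0,-1],
  ],
)

```text
time: 7.58
tool_pos: [0.5576, 0.2064, 0.2554]
tool_rot: [-0.001, 0.813, 0.582, 0.001]
contact_force: [-1.1, 0.3, -0.5]
gripper_width: 0.001
grasp_force: 0.0
```

```bash
python3 -c "
from h import *
to(.453,.361,.15)
f=manip.grab_frame('top'); import pickle; pickle.dump(f,open('top2.pkl','wb')); cv2.imwrite('pics/d4.png',cv2.resize(f['img'][150:210,314:374],None,fx=10,fy=10,interpolation=cv2.INTER_CUBIC))"
```

```text
t 7.5833 pos [0.5576 0.2064 0.2554] q [ 0.2281 -0.0229  1.6808  0.0029  1.4825  0.557 ] F [-1.1017  0.3198 -0.5234] w 0.0005088013230293874 g 0.0
yaw y -18.861741352722046 zaxis [ 0.0005  0.0031 -1.    ] go cm [ 11.2173 -14.8884  10.582 ]
```

View pics/d4.png

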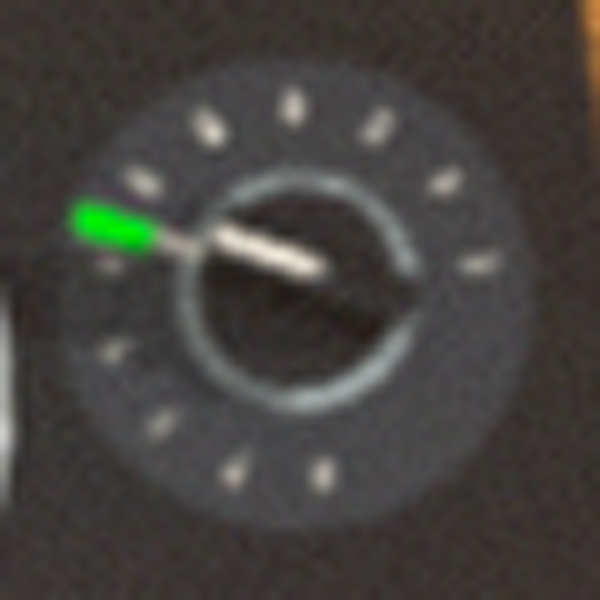

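The pointer line runs from (195,245) straight into the middle of the green mark's inner end at (155,237), so the dial is set. Next is the paddle.

Call:
move_arm(
  rows=[
    [2.24,-2.98,0,0,0,0,-1],
    [2.24,-2.98,0,0,0,0,-1],
    [2.24,-2.98,0,0,0,0,-1],
    [2.24,-2.98,0,0,0,0,-1],
    [2.24,-2.98,0,0,0,0,-1],
    [0,0,2,0,0,0,-1],
    [0,0,2,0,0,0,-1],
    [0,0,2,0,0,0,-1],
    [0,0,2,0,0,0,-1],
    [0,0,2,0,0,0,-1],
    [0,0,0.6,0,0,0,-1],
    [0,0,0,0,0,0,-1],
    [0,0,0,0,0,0,-1],
    [0,0,0,0,0,0,-1],
  ],
)

```text
time: 8.8
tool_pos: [0.4568, 0.3555, 0.1503]
tool_rot: [0.0, 0.816, 0.579, 0.001]
contact_force: [0.0, 0.2, 0.3]
gripper_width: 0.0
grasp_force: 0.0
```

```bash
python3 -c "
from h import *
to(.453,.361,.101)"
```

```text
t 8.8 pos [0.4568 0.3555 0.1503] q [ 0.5328  0.0243  1.8139 -0.0001  1.3004  0.8697] F [0.0393 0.1571 0.2835] w 8.721725468385434e-05 g 0.0
yaw y -19.300670533347173 zaxis [ 0.0026  0.0014 -1.    ] go cm [ 0.3847 -0.5549  4.9301]
```

Call:
move_arm(
  rows=[
    [0.4,-0.5,0,0,0,0,-1],
    [0,0,0.6,0,0,0,-1],
    [0,0,0.6,0,0,0,-1],
    [0,0,0.5,0,0,0,-1],
    [0,0,0.5,0,0,0,-1],
    [0,0,0.5,0,0,0,-1],
    [0,0,0.5,0,0,0,-1],
    [0,0,0,0,0,0,-1],
    [0,0,0,0,0,0,-1],
  ],
)

```text
time: 9.55
tool_pos: [0.4521, 0.3608, 0.1163]
tool_rot: [-0.0, 0.815, 0.579, -0.0]
contact_force: [-1.5, -0.2, 4.7]
gripper_width: 0.002
grasp_force: 1.9
```

```bash
python3 -c "
from h import *
to(.453,.361,.101)"
```

```text
t 9.55 pos [0.4521 0.3608 0.1163] q [0.5448 0.0634 1.8348 0.0003 1.2438 0.881 ] F [-1.5217 -0.1877  4.6644] w 0.0019159929128146987 g 1.9087519368622452
yaw y -19.266104607751227 zaxis [-0.0005  0.     -1.    ] go cm [0.0479 0.079  1.529 ]
```

Contact at 4.7 N with about 10 mm pressed, as expected. I'll go 15 mm more.

Call:
move_arm(
  rows=[
    [0,0,0.4,0,0,0,-1],
    [0,0,0.4,0,0,0,-1],
    [0,0,0.4,0,0,0,-1],
    [0,0,0.3,0,0,0,-1],
    [0,0,0,0,0,0,-1],
    [0,0,0,0,0,0,-1],
    [0,0,0,0,0,0,-1],
    [0,0,0,0,0,0,-1],
    [0,0,0,0,0,0,-1],
    [0,0,0,0,0,0,-1],
    [0,0,0,0,0,0,-1],
    [0,0,0,0,0,0,-1],
    [0,0,0,0,0,0,-1],
  ],
)

```text
time: 10.63
tool_pos: [0.452, 0.3609, 0.1018]
tool_rot: [-0.0, 0.815, 0.579, -0.0]
contact_force: [-4.5, -1.1, 6.0]
gripper_width: -0.004
grasp_force: 2.7
```

```bash
python3 -c "
from h import *
to(.453,.361,.101)
f=manip.grab_frame('top'); a=cv2.resize(f['img'][150:210,314:374],(360,360),interpolation=cv2.INTER_CUBIC)
f=manip.grab_frame('side'); b=cv2.resize(f['img'][295:375,235:335],(450,360),interpolation=cv2.INTER_CUBIC)
cv2.imwrite('pics/e.png',np.hstack([b,a[:,:340]]))"
```

```text
t 10.6333 pos [0.452  0.3609 0.1018] q [0.545  0.081  1.8429 0.0005 1.218  0.8809] F [-4.5483 -1.0564  6.0399] w -0.003612413914773473 g 2.7432163022604072
yaw y -19.25954803144167 zaxis [-0.0006  0.0002 -1.    ] go cm [0.0419 0.0933 0.0791]
```

View pics/e.png

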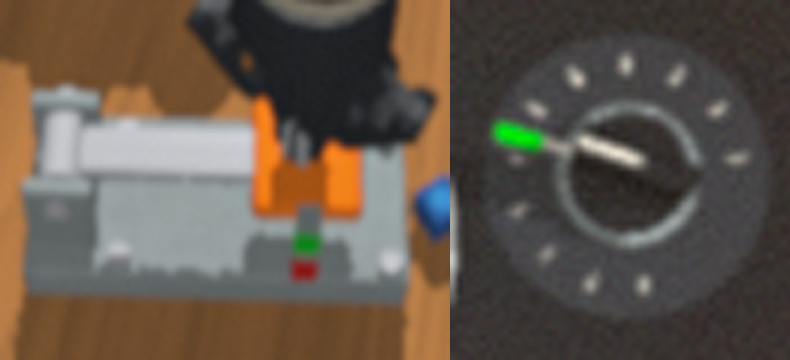

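The fingertips at (300,150) hold the orange pad level at a tip height of about 83 mm, with 6 N vertical. The pointer is still on the green mark and the chalk is untouched. I'm handing in.

```bash
python3 -c "
from plant import manip
print(manip.job_done())"
```

```text
the job is handed in; nothing more can be done
None
```

I handed the job in with the dial's pointer on the green mark and the fingers holding the paddle about half way down (about 6 N, fingertips about 83 mm above the table); the judge's verdict was not returned.

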